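# Lay a standing panel down on the drilling rest

### The job

Tip the tall white panel over, away from the blue heel stop, so that it comes down gently onto the rubber-topped bar of the drilling rest: steady it all the way with the fingers and never let it drop or pick it up. Then slide it back over the bar until its foot is against the heel stop, lying straight on the rest, and take the hand away. Leave everything else on the bench where it is.

Things in the scene. Friction and masses are not known exactly. Their poses are not given: they have to be found in the camera images.
- panel: White panel with grey inset faces, solid, about 0.4 kg (0.28 to 0.54), 100 mm wide (x), 25 mm thick (y), 200 mm tall (z), loose, standing on end on the rest's base plate. Origin: centre of its foot (underside); z runs foot to top. It tips towards its own +y (front); its rear (-y) face looks at the heel stop, 6 to 15 mm away. Its x and y lie along the rest's to within 3 degrees.
- panel_heel (a point): Middle of the panel's bottom rear edge (12.5 mm behind the foot's centre, towards its -y). When the panel lies home this edge touches the heel stop.
- panel_top (a point): Centre of the panel's top end, 200 mm from the foot.
- rest: Drilling rest, fixed to the bench, 130 mm wide (x): grey base plate 12 mm thick from y = -35 to 180 mm, blue heel stop, blue bar. Origin: on the plate's top, 12 mm above the bench, mid-width at the foot of the heel stop's face; y points from heel stop to bar, the way the panel is tipped; z up. The panel finally slopes about 19 degrees from level, foot on the plate, top end past the bar.
- rest_stop (a point): Middle of the top edge of the heel stop's face. The blue heel stop is a strip 32 mm high along the rest's x, filling y = -20 to 0 mm of the rest.
- rest_bar (a point): Middle of the crest of the bar's round black rubber top, at y = 145 mm of the rest and 48 mm above its plate. The bar runs along the rest's x and fills y = 135 to 155 mm.
- screwdriver: Red-handled screwdriver lying on the bench; bystander.
- deburrer: Red and black hand deburring machine, about 135 mm long and 32 mm high, lying; bystander.
- can: Yellow can, 52 mm in diameter, 150 mm tall, standing; bystander.
- tray: Open red tray 100 x 150 x 50 mm; bystander.
- tape: Yellow tape-measure case 70 x 60 x 35 mm; bystander.
- profile: Aluminium bar 260 x 30 x 30 mm, lying; bystander.
- spool: Steel disc, 60 mm in diameter, 45 mm high, standing; bystander.
Not all that is in view belongs to the job. What is meant by the panel is not orange, purple or yellow, and is the smaller of those in its own colour.

How it is judged:
By the outcome, as a careful person would: the job done as asked, in the order asked, and still so for the second after the job is handed in, with the robot touching nothing.
It also fails if it takes over 67 s, if anything falls off the work surface, if the arm or the gripper's body presses on something with over 40 N, if the wrist force passes 120 N, or if a joint passes its speed limit or range.

### The arm

A 7-joint arm with a two-finger parallel gripper is mounted at the origin on the work surface. World frame = base frame: x ahead of the robot, y to its left, z up, the work surface at z = 0. Lengths are in m, angles in rad, forces in N, time in s.
With the tool pointing down it reaches from about 0.425 to 0.925 m from the base axis. Payload 6.8 kg.
Tool frame: the origin (TCP) lies midway between the tips of the shut fingers; the grasp point (between the pads) lies 19 mm behind it; z points along the fingers, x is the direction in which the jaws open and shut, and the axes are right-handed (so a half turn about z gives the same grasp; the last joint's range is limited). The gripper opens to 85 mm and grips with 20 to 120 N. Pads are 22 mm wide; open, the fingers measure 114 mm over their backs; the gripper's body (76 mm by 85 mm) begins 54 mm behind the grasp point. The pads swing forward as they close: fully open they stand 13 mm farther back than shut.
Start: joints at [1.233, 0.477, 0.022, 1.555, -0.011, 1.109, -0.083], TCP at [0.154, -0.657, 0.207] pointing down, gripper open.
Joint ranges: [-2.96, 2.96], [-0.34, 2.1], [-1.41, 1.46], [0.24, 2.44], [-1.37, 4.51], [0.17, 1.92], [-2.96, 2.96]. Speed limits (rad/s): [2.39, 2.39, 3.14, 3.14, 3.14, 3.14, 3.14].

### API

Orientations are given as a rotation vector (axis times angle).
In Python, from bench import r gives the robot as it stands. The module is installed in compiled form; this text tells all that it offers.
- The arm moves only by the shell command python3 -m pendant 'ROWS' [OPENING] [FORCE]. ROWS is text: rows parted by semicolons, each of 4 numbers parted by spaces: the shift along the tool's x, y, z in cm, then the turn about the tool's z in degrees. A call has 1 to 8 rows; each row shifts and turns the pose as measured when the row begins, along the tool's axes as they then stand; what a row does not reach is not made up. A row lasts 1/12 s, in which the tool goes at most 41.7 mm and 7.16 degrees, less where a joint would pass 70% of its speed; a pose out of reach is approached as far as the arm can. A call with a gripper value outside its range is refused whole. OPENING is the closure in counts, from 0 (fully open) to 255 (shut), set as the call begins (- or left out, the last holds). The fingers move at their own pace and stop on an object; FORCE is the grip in N (left out, the last holds). Time passes only in rows, so rows that do not move let the fingers close. It gives the time, the measured TCP pose, the force and the opening at its end, in the units of the state.
- r.get_obs(): the state, without advancing time (a new reading comes with each control period).
- r.grab_frame(name): name is "side" or "top"; returns a dict with "color" (420x560x3 uint8, red, green, blue), "fx", "fy", "cx", "cy" (pixels), "R" (3x3) and "t" (3): a world point X has camera coordinates R X + t. Camera axes: x right, y down, z forward; pixel columns grow to the right and rows downward; lengths in m; the calibration is good to about 2 mm. A picture is of the moment at which its call begins. There is no depth.
- r.hand_in(): hands the job in, once; it reports no verdict.
The state is a dict: "clock": time; "joints": joint angles; "qvel": joint speeds; "tau": joint torques, N m; "tcp_pos": TCP position; "orientation": TCP orientation; "contact_force": force on the tool from outside, world axes, zero at the start; "moment": the same for the moment, N m; "grip_width": finger opening in m.
Only numpy, scipy, OpenCV 4.12 (cv2) and the standard library are available. Lean on these libraries where they do the work, as an engineer would, in place of code of your own. Each camera call takes 0.05 s, during which the arm holds its last target.

## Working session

There is one attempt and no reset: what is moved stays moved. The work goes in short steps, Python scripts to look and compute and a shell command to move; the robot and the scene stay as the last step left them, time stands still between calls to the robot, and variables do not carry over. Pictures are saved under pics/ and viewed, and the job is handed in when it is done.

```bash
mkdir -p pics
python3 - <<'E'
from bench import r
import cv2,numpy as np
o=r.get_obs(); print({k:np.round(v,3) for k,v in o.items()})
for n in("side","top"):
    f=r.grab_frame(n); cv2.imwrite(f"pics/{n}0.png",f["color"][:,:,::-1]); print(n,f["fx"],f["fy"],f["cx"],f["cy"],np.round(f["R"],4).tolist(),np.round(f["t"],4))
E
```

```text
{'clock': np.float64(0.0), 'joints': array([ 1.233,  0.478,  0.022,  1.556, -0.011,  1.109, -0.083]), 'qvel': array([ 0.002, -0.   , -0.   , -0.   ,  0.001,  0.   ,  0.001]), 'tau': array([ 0.0000e+00, -5.9645e+01,  1.6080e+00, -2.8120e+01,  1.3000e-02,
        9.0000e-03, -0.0000e+00]), 'tcp_pos': array([ 0.154, -0.657,  0.206]), 'orientation': array([-2.461e+00,  1.951e+00,  2.000e-03]), 'contact_force': array([-0.152, -0.121,  0.697]), 'moment': array([ 0.018, -0.004,  0.009]), 'grip_width': np.float64(0.085)}
side 519.0725342338732 519.0725342338732 277.43951732098907 204.7722683260658 [[-0.7153, -0.6988, 0.0107], [-0.3581, 0.3533, -0.8643], [0.6002, -0.622, -0.5029]] [0.392  0.3303 1.1219]
top 536.244204535715 536.244204535715 283.0357463235598 204.21507470237154 [[0.0188, -0.9998, 0.0071], [-0.9919, -0.0196, -0.1254], [0.1256, -0.0046, -0.9921]] [-0.0266  0.5707  1.7726]
```

View pics/side0.png

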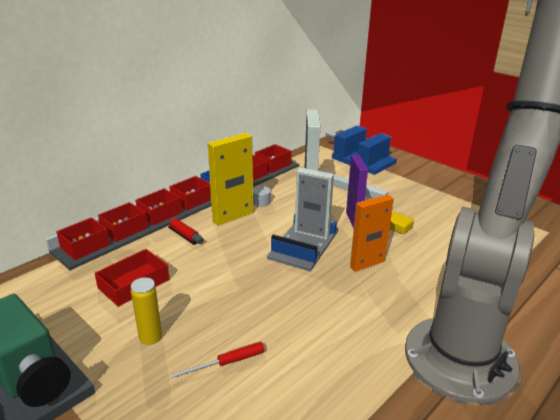

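View pics/top0.png

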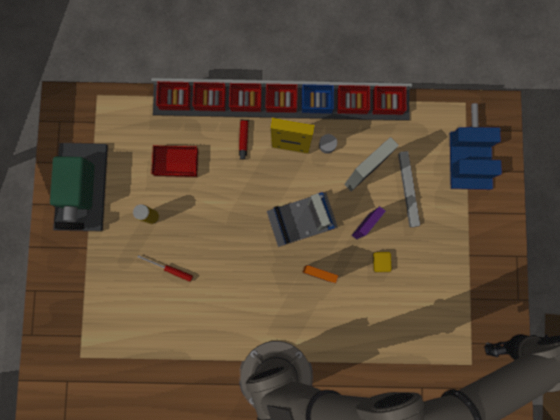

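Run:
```python
import cv2
a=cv2.imread("pics/side0.png")[150:280,240:410]; cv2.imwrite("pics/s0z.png",cv2.resize(a,None,fx=4.5,fy=4.5,interpolation=cv2.INTER_CUBIC))
a=cv2.imread("pics/top0.png")[125:295,240:440]; cv2.imwrite("pics/t0z.png",cv2.resize(a,None,fx=3.5,fy=3.5,interpolation=cv2.INTER_CUBIC))
```

```text
(no output)
```

View pics/s0z.png

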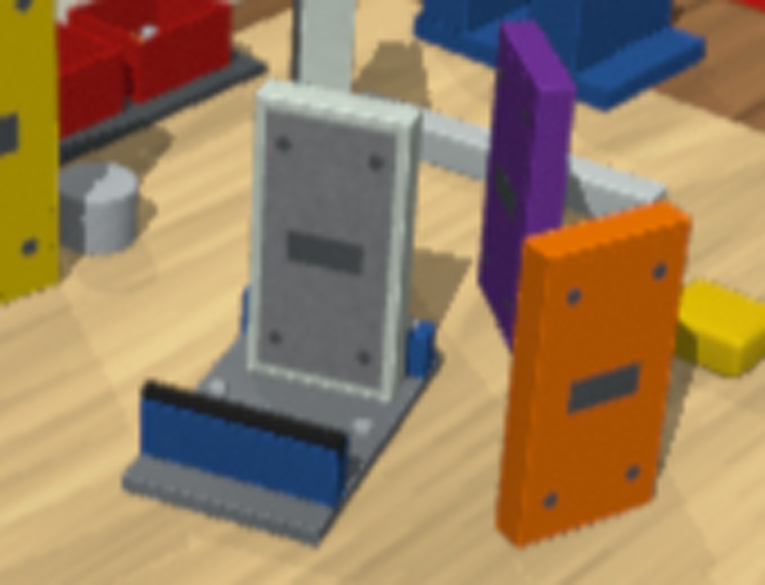

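View pics/t0z.png

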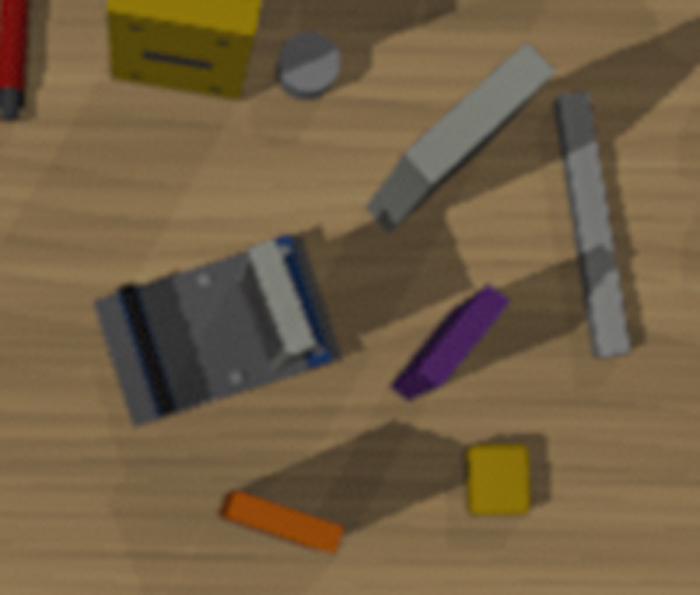

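```bash
cat > h.py <<'E'
import numpy as np
from scipy.optimize import least_squares
from scipy.spatial.transform import Rotation as Ro
def proj(f,X):
    X=np.atleast_2d(X); c=X@np.array(f["R"]).T+f["t"]
    return np.c_[f["fx"]*c[:,0]/c[:,2]+f["cx"],f["fy"]*c[:,1]/c[:,2]+f["cy"]]
def tw(p,L):
    c,s=np.cos(p[2]),np.sin(p[2]); L=np.array(L,float)/1000
    return np.c_[p[0]+c*L[:,0]-s*L[:,1],p[1]+s*L[:,0]+c*L[:,1],0.012+L[:,2]]
E
python3 - <<'E'
from h import *
from bench import r
S=r.grab_frame("side");T=r.grab_frame("top")
T_=lambda a:np.array(a)/3.5+[240,125]
S_=lambda a:np.array(a)/4.5+[240,150]
def fit(name,tl,tp,sl,sp):
    g=lambda p:np.r_[(proj(T,tw(p,tl))-T_(tp)),(proj(S,tw(p,sl))-S_(sp))]
    s=least_squares(lambda p:g(p).ravel(),[.45,0,.2],loss='soft_l1'); print(name,np.round(s.x,4),np.degrees(s.x[2])); print(np.round(g(s.x),1).tolist()); return s.x
R=fit("rest",[(65,180,0),(-65,180,0),(65,145,48),(-65,145,48),(-65,-35,0)],[(96,300),(135,424),(127,287),(166,413),(340,357)],
 [(65,180,0),(-65,180,0),(65,145,48),(-65,145,48)],[(122,480),(320,535),(147,385),(347,440)])
P=fit("panel",[(50,12.5,200),(50,-12.5,200),(-50,12.5,200),(-50,-12.5,200)],[(250,250),(275,240),(290,357),(315,347)],
 [(50,12.5,200),(-50,12.5,200),(50,-12.5,200),(-50,-12.5,200),(50,12.5,0),(-50,12.5,0)],[(257,98),(408,128),(270,83),(420,113),(248,370),(390,402)])
d=P[:2]-R[:2];c,s=np.cos(R[2]),np.sin(R[2]);print("panel in rest",c*d[0]+s*d[1],-s*d[0]+c*d[1])
np.save("rest.npy",R);np.save("panel.npy",P)
E
```

```text
rest [ 0.5471 -0.1491  0.3439] 19.704487294413976
[[-1.5, 0.9], [-0.6, 1.7], [-0.8, -0.3], [0.6, 0.8], [0.8, 0.6], [-0.3, -1.1], [0.0, -0.9], [-0.3, -1.1], [-0.4, -1.6]]
panel [ 0.5322 -0.1283  0.3628] 20.7891745231667
[[-0.7, -0.0], [-0.1, 0.1], [-0.8, 0.2], [-0.2, 0.3], [-0.5, -1.2], [0.7, -0.9], [-0.1, -1.5], [0.9, -1.4], [-0.5, -0.4], [0.3, 0.4]]
panel in rest -0.0069772232909171405 0.024568815143436392
```

```bash
cat >> h.py <<'E'
R_=np.load("rest.npy");P_=np.load("panel.npy")
def st(r):
    o=r.get_obs(); M=Ro.from_rotvec(o["orientation"]).as_matrix()
    d=o["tcp_pos"][:2]-R_[:2];c,s=np.cos(R_[2]),np.sin(R_[2])
    rc=np.array([c*d[0]+s*d[1],-s*d[0]+c*d[1],o["tcp_pos"][2]-.012])*1000
    tx=np.degrees(np.arctan2(M[1,0],M[0,0]))-np.degrees(R_[2]); 
    print("t %.2f tcp %s rest-frame mm %s toolx yaw in rest %.2f  toolz %s w %.1f F %s"%(o["clock"],np.round(o["tcp_pos"],4),np.round(rc,1),tx,np.round(M[:,2],3),o["grip_width"]*1000,np.round(o["contact_force"],1)))
    return o,M,rc
def plan(r,rest_mm,M=None):
    """shift cm along tool axes to reach a point in rest frame"""
    o,M,rc=st(r); p=tw(R_,[rest_mm])[0]
    print("shift cm tool",np.round(100*M.T@(p-o["tcp_pos"]),2))
def snap(r,tag,box=(240,410,130,290)):
    import cv2
    f=r.grab_frame("side")["color"][box[2]:box[3],box[0]:box[1],::-1]; g=r.grab_frame("top")["color"][130:270,250:380,::-1]
    f=cv2.resize(f,None,fx=3.2,fy=3.2,interpolation=2);g=cv2.resize(g,None,fx=3.2*1.0,fy=3.2,interpolation=2)
    h=max(f.shape[0],g.shape[0]); im=np.zeros((h,min(800,f.shape[1]+g.shape[1]),3),np.uint8)
    im[:f.shape[0],:f.shape[1]]=f[:, :]; w=im.shape[1]-f.shape[1]; im[:g.shape[0],f.shape[1]:]=g[:,:w]
    cv2.imwrite(f"pics/{tag}.png",im)
E
python3 - <<'E'
from h import *
from bench import r
plan(r,(-7,25,400))
o,M,rc=st(r); print(np.round(M,3))
E
```

```text
t 0.20 tcp [ 0.1536 -0.6569  0.2068] rest-frame mm [-541.6 -345.4  194.8] toolx yaw in rest -96.54  toolz [-0.     0.001 -1.   ] w 85.4 F [-0.3 -0.8 -0.2]
shift cm tool [-42.91 -48.89 -20.48]
t 0.20 tcp [ 0.1536 -0.6569  0.2068] rest-frame mm [-541.6 -345.4  194.8] toolx yaw in rest -96.54  toolz [-0.     0.001 -1.   ] w 85.4 F [-0.3 -0.8 -0.2]
[[ 0.228 -0.974 -0.   ]
 [-0.974 -0.228  0.001]
 [-0.001  0.    -1.   ]]
```

```bash
python3 -m pendant '0 0 -4 0;0 0 -4 0;0 0 -4 0;0 0 -4 0;0 0 -4 -2;-2.5 -3 0 -2;-2.5 -3 0 -2;-2.5 -3 0 -2' 0 20; python3 -m pendant '-2.5 -3 0 0;-2.5 -3 0 0;-2.5 -3 0 0;-2.5 -3 0 0;-2.5 -3 0 0;-2.5 -3 0 0;-2.5 -3 0 0;-2.5 -3 0 0'
python3 - <<'E'
from h import *
from bench import r
plan(r,(-7,25,400))
E
```

```text
clock: 0.87
tcp_pos: [0.2116, -0.5619, 0.4124]
orientation: [-2.582, 1.788, 0.012]
contact_force: [0.7, -0.2, -0.0]
grip_width: 0.0853
clock: 1.53
tcp_pos: [0.3696, -0.2759, 0.4132]
orientation: [2.581, -1.788, -0.008]
contact_force: [0.3, -1.1, 0.1]
grip_width: 0.0853
t 1.53 tcp [ 0.3696 -0.2759  0.4132] rest-frame mm [-209.9  -59.6  401.2] toolx yaw in rest -89.14  toolz [-0.005  0.002 -1.   ] w 85.3 F [ 0.3 -1.1  0.1]
shift cm tool [ -8.15 -20.41   0.06]
```

```bash
python3 -m pendant '-1.3 -3.3 0 0;-1.3 -3.3 0 0;-1.3 -3.3 0 0;-1.3 -3.3 0 0;-1.3 -3.3 0 0;-1 -2 0 0;0 0 0 0;0 0 0 0'
python3 - <<'E'
from h import *
from bench import r
plan(r,(-7,25,205))
snap(r,"a1")
E
```

```text
clock: 2.2
tcp_pos: [0.5235, -0.1214, 0.413]
orientation: [-2.594, 1.771, 0.007]
contact_force: [0.1, -0.5, -0.4]
grip_width: 0.0855
t 2.20 tcp [ 0.5235 -0.1214  0.413 ] rest-frame mm [-12.8  34.  401. ] toolx yaw in rest -88.36  toolz [-0.003  0.003 -1.   ] w 85.5 F [ 0.1 -0.5 -0.4]
shift cm tool [ 0.99 -0.6  19.59]
```

View pics/a1.png

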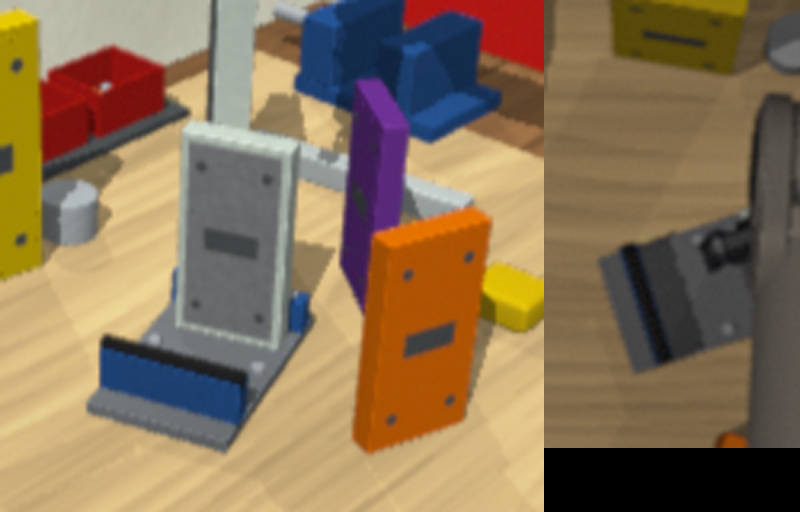

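```bash
python3 -m pendant '0.9 -0.6 0 0.5;0 0 4 0;0 0 4 0;0 0 4 0;0 0 3 0;0 0 2 0;0 0 0 0'
python3 - <<'E'
from h import *
from bench import r
plan(r,(-7,25,180))
snap(r,"a2")
E
```

```text
clock: 2.88
tcp_pos: [0.5322, -0.1442, 0.2407]
orientation: [2.563, -1.814, 0.014]
contact_force: [-0.9, -0.1, -0.0]
grip_width: 0.0855
t 2.88 tcp [ 0.5322 -0.1442  0.2407] rest-frame mm [-12.3   9.6 228.7] toolx yaw in rest -90.28  toolz [ 0.006 -0.007 -1.   ] w 85.5 F [-0.9 -0.1 -0. ]
shift cm tool [-1.59 -0.51  4.85]
```

View pics/a2.png

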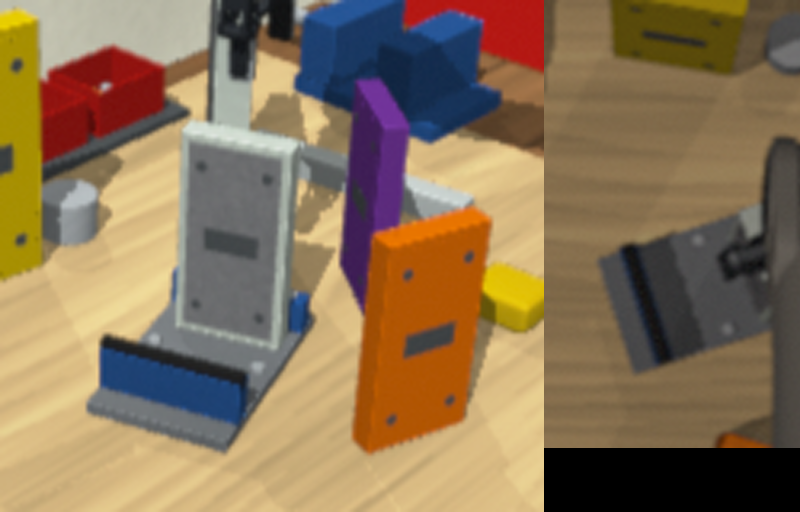

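```bash
python3 -m pendant '-0.8 -0.3 0 -1;0 0 0 0;-0.5 0 0 0;0 0 0 0'
python3 - <<'E'
from h import *
from bench import r
plan(r,(-7,25,180))
E
python3 -m pendant '0 0 0 0;0 0 0 0'
python3 - <<'E'
from h import *
from bench import r
plan(r,(-7,25,180))
E
```

```text
clock: 3.32
tcp_pos: [0.5372, -0.1313, 0.2518]
orientation: [-2.576, 1.79, -0.039]
contact_force: [0.7, -0.3, -0.0]
grip_width: 0.0851
t 3.32 tcp [ 0.5372 -0.1313  0.2518] rest-frame mm [ -3.3  20.1 239.8] toolx yaw in rest -89.32  toolz [ 0.023 -0.01  -1.   ] w 85.1 F [ 0.7 -0.3 -0. ]
shift cm tool [-0.6   0.47  5.96]
clock: 3.48
tcp_pos: [0.5382, -0.1309, 0.2539]
orientation: [-2.576, 1.789, -0.044]
contact_force: [0.5, -0.4, 0.2]
grip_width: 0.0853
t 3.48 tcp [ 0.5382 -0.1309  0.2539] rest-frame mm [ -2.2  20.1 241.9] toolx yaw in rest -89.27  toolz [ 0.026 -0.011 -1.   ] w 85.3 F [ 0.5 -0.4  0.2]
shift cm tool [-0.62  0.6   6.17]
```

```bash
for i in 1 2 3; do python3 -m pendant '0 0 0 0;0 0 0 0' >/dev/null
python3 - <<'E'
from h import *
from bench import r
o,_,_=st(r); print(np.round(o["qvel"],4),np.round(o["joints"],3))
E
done
```

```text
t 3.65 tcp [ 0.5386 -0.1308  0.2547] rest-frame mm [ -1.8  20.1 242.7] toolx yaw in rest -89.26  toolz [ 0.028 -0.012 -1.   ] w 85.4 F [0.5 0.2 0.5]
[-0.0006 -0.0053 -0.     -0.0014 -0.0005  0.0011  0.001 ] [ 0.521  0.255 -0.478  1.788  0.142  1.101 -1.218]
t 3.82 tcp [ 0.5386 -0.131   0.2547] rest-frame mm [ -1.9  19.9 242.7] toolx yaw in rest -89.27  toolz [ 0.028 -0.012 -1.   ] w 85.6 F [0.2 1.1 0.2]
[-0.0001  0.002   0.0008 -0.0007  0.0002 -0.0001 -0.0012] [ 0.521  0.255 -0.477  1.788  0.142  1.101 -1.218]
t 3.98 tcp [ 0.5384 -0.1311  0.2545] rest-frame mm [ -2.1  19.8 242.5] toolx yaw in rest -89.29  toolz [ 0.027 -0.012 -1.   ] w 85.4 F [1.  0.6 0. ]
[ 0.002   0.0013  0.     -0.0007 -0.0006  0.0016 -0.0002] [ 0.521  0.256 -0.477  1.788  0.142  1.101 -1.218]
```

```bash
python3 -m pendant '-0.3 0.3 0 0;-0.3 0.2 0 0;0 0 1 0;0 0 1 0;0 0 1 0;0 0 1 0;0 0 0.5 0;0 0 0 0'
python3 - <<'E'
from h import *
from bench import r
plan(r,(-7,25,180))
E
python3 -m pendant '0 0 0 0;0 0 0 0' >/dev/null
python3 - <<'E'
from h import *
from bench import r
plan(r,(-7,25,180))
E
```

```text
clock: 4.65
tcp_pos: [0.531, -0.1273, 0.203]
orientation: [-2.576, 1.789, -0.042]
contact_force: [0.3, -0.0, -0.0]
grip_width: 0.0855
t 4.65 tcp [ 0.531  -0.1273  0.203 ] rest-frame mm [ -7.8  25.9 191. ] toolx yaw in rest -89.28  toolz [ 0.025 -0.011 -1.   ] w 85.5 F [ 0.3 -0.  -0. ]
shift cm tool [ 0.07 -0.06  1.1 ]
t 4.82 tcp [ 0.5306 -0.1272  0.202 ] rest-frame mm [ -8.2  26.1 190. ] toolx yaw in rest -89.28  toolz [ 0.023 -0.011 -1.   ] w 85.7 F [-0.1  1.   0.6]
shift cm tool [ 0.1 -0.1  1. ]
```

```bash
python3 -m pendant '0.1 0 0.3 0;0 0 0.3 0;0 0 0.2 0;0 0 0 0;0 0 0 0;0 0 0 0' 120 20
python3 - <<'E'
from h import *
from bench import r
st(r)
snap(r,"a3")
E
```

```text
clock: 5.32
tcp_pos: [0.5324, -0.1286, 0.1946]
orientation: [-2.575, 1.789, -0.043]
contact_force: [-0.5, 0.3, 1.0]
grip_width: 0.0449
t 5.32 tcp [ 0.5324 -0.1286  0.1946] rest-frame mm [ -6.9  24.2 182.6] toolx yaw in rest -89.30  toolz [ 0.026 -0.011 -1.   ] w 44.9 F [-0.5  0.3  1. ]
```

View pics/a3.png

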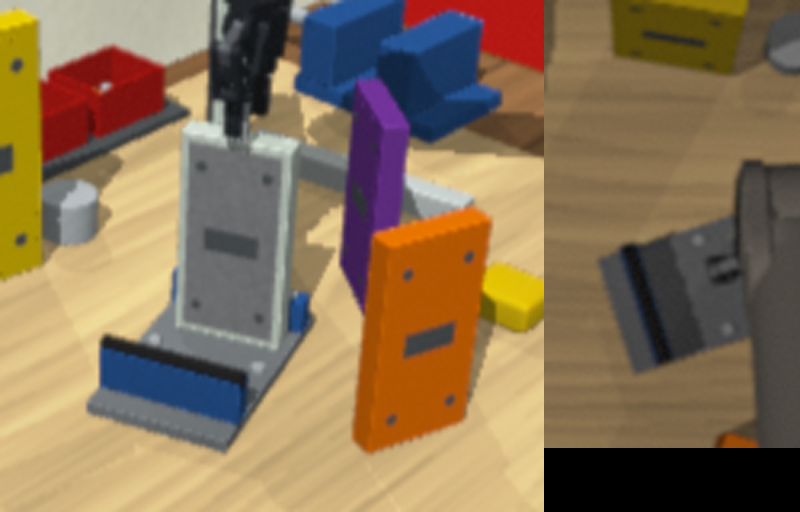

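Run:
```python
from h import *
from bench import r
S=r.grab_frame("side")
for z in (170,180,190,200):
  print(z,((proj(S,tw(R_,[(-7,47,z),(-7,37,z)]))-[240,130])*3.2).round())
```

```text
170 [[230. 177.]
 [234. 172.]]
180 [[230. 167.]
 [235. 162.]]
190 [[231. 156.]
 [235. 151.]]
200 [[232. 146.]
 [236. 141.]]
```

```bash
python3 -m pendant '0 0 0.4 0;0 0 0.4 0;0 0 0.4 0;0 0 0.4 0;0 0 0.2 0;0 0 0 0;0 0 0 0' 145 20
python3 - <<'E'
from h import *
from bench import r
st(r)
snap(r,"a4")
E
```

```text
clock: 6.05
tcp_pos: [0.5326, -0.1288, 0.1743]
orientation: [-2.576, 1.789, -0.042]
contact_force: [0.2, 0.1, 0.1]
grip_width: 0.037
t 6.05 tcp [ 0.5326 -0.1288  0.1743] rest-frame mm [ -6.7  24.  162.3] toolx yaw in rest -89.29  toolz [ 0.025 -0.011 -1.   ] w 37.0 F [0.2 0.1 0.1]
```

View pics/a4.png

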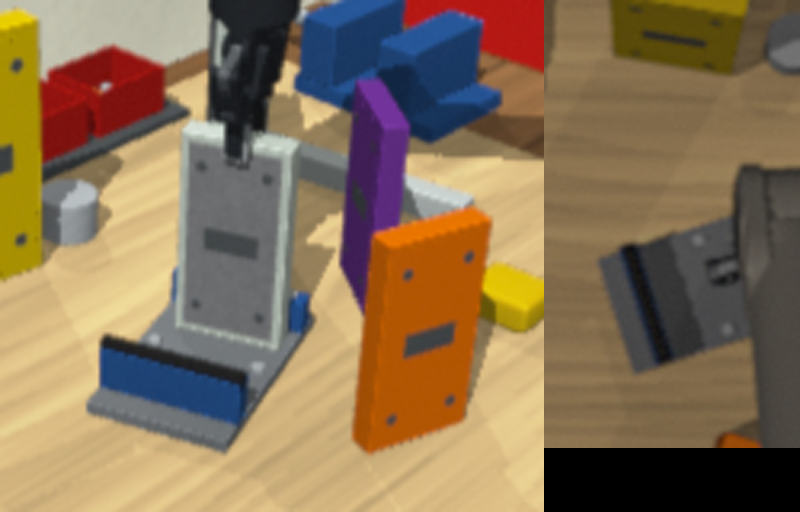

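```bash
python3 -m pendant '0 0 0 0;0 0 0 0' 158 20
python3 - <<'E'
from h import *
from bench import r
import cv2
f=r.grab_frame("side"); a=f["color"][120:270,285:355,::-1].copy(); a=cv2.resize(a,None,fx=4,fy=4,interpolation=2)
# overlay model points
pts=proj(f,np.vstack([tw(P_,[(50,12.5,200),(-50,12.5,200),(50,-12.5,200),(-50,-12.5,200),(50,12.5,0),(-50,12.5,0)]),tw(R_,[(65,145,48),(-65,145,48)])])
for p in pts: cv2.circle(a,tuple(int(v) for v in (p-[285,120]+.5)*4),2,(0,0,255),-1)
o,M,rc=st(r)
q=proj(f,np.array([o["tcp_pos"]+M[:,0]*s for s in (-.016,0,.016)]))
for p in q: cv2.circle(a,tuple(int(v) for v in (p-[285,120]+.5)*4),2,(0,255,0),-1)
b=a; cv2.imwrite("pics/a5.png",b)
E
```

```text
clock: 6.32
tcp_pos: [0.533, -0.1288, 0.1748]
orientation: [-2.575, 1.789, -0.044]
contact_force: [0.8, -0.1, 0.5]
grip_width: 0.0325  File "<stdin>", line 6
    pts=proj(f,np.vstack([tw(P_,[(50,12.5,200),(-50,12.5,200),(50,-12.5,200),(-50,-12.5,200),(50,12.5,0),(-50,12.5,0)]),tw(R_,[(65,145,48),(-65,145,48)])])
            ^
SyntaxError: '(' was never closed
```

```bash
cat >> h.py <<'E'
def over(r,tag,x0=262,x1=362,y0=115,y1=265):
    import cv2
    f=r.grab_frame("side"); a=f["color"][y0:y1,x0:x1,::-1].copy(); a=cv2.resize(a,None,fx=4,fy=4,interpolation=2)
    o,M,rc=st(r); w=o["grip_width"]/2
    P0=tw(P_,[(50,12.5,200),(-50,12.5,200),(50,-12.5,200),(-50,-12.5,200),(50,12.5,0),(-50,12.5,0)]); B=tw(R_,[(65,145,48),(-65,145,48)])
    for pts,c in ((P0,(0,0,255)),(B,(255,0,0)),(np.array([o["tcp_pos"]+M[:,0]*s for s in (-w,0,w)]),(0,255,0))):
        for p in proj(f,pts): cv2.circle(a,tuple(int(v) for v in (p-[x0,y0]+.5)*4),2,c,-1)
    cv2.imwrite(f"pics/{tag}.png",a)
E
python3 - <<'E'
from h import *
from bench import r
over(r,"a5")
E
```

```text
t 6.37 tcp [ 0.533  -0.1288  0.1748] rest-frame mm [ -6.4  23.8 162.8] toolx yaw in rest -89.29  toolz [ 0.026 -0.011 -1.   ] w 32.4 F [ 0.2 -0.5  0.4]
```

View pics/a5.png

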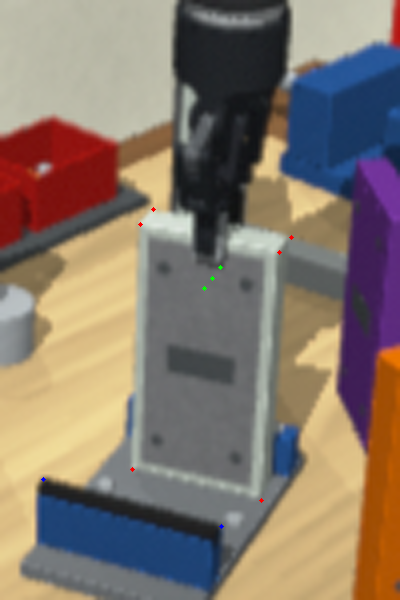

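```bash
python3 -m pendant '-0.2 0 0 0;-0.3 0 0 0;-0.3 0 0 0;-0.3 0 0 0;-0.3 0 0 0;0 0 0 0' 156 20
python3 - <<'E'
from h import *
from bench import r
over(r,"a6")
E
```

```text
clock: 6.87
tcp_pos: [0.5279, -0.1142, 0.1751]
orientation: [-2.575, 1.789, -0.045]
contact_force: [-0.3, 0.1, 0.6]
grip_width: 0.0332
t 6.92 tcp [ 0.528  -0.1145  0.1751] rest-frame mm [ -6.3  39.  163.1] toolx yaw in rest -89.30  toolz [ 0.027 -0.012 -1.   ] w 33.4 F [ 1.  -0.  -0.1]
```

View pics/a6.png

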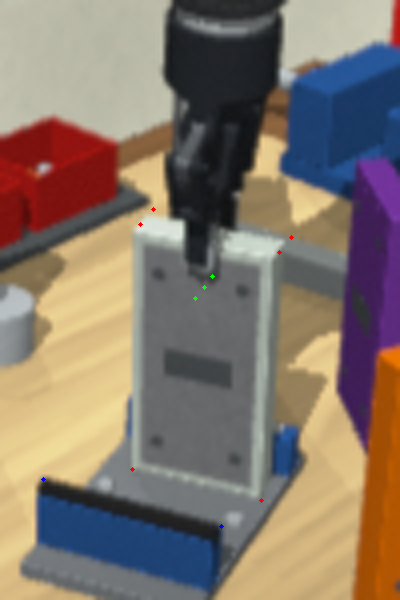

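```bash
python3 -m pendant '-0.3 0 0 0;-0.3 0 0 0;-0.3 0 0 0;-0.3 0 0 0;-0.3 0 0 0;0 0 0 0' 153 20
python3 - <<'E'
from h import *
from bench import r
over(r,"a7")
E
```

```text
clock: 7.42
tcp_pos: [0.5221, -0.099, 0.1747]
orientation: [-2.575, 1.789, -0.045]
contact_force: [0.8, 0.7, 0.5]
grip_width: 0.034
t 7.47 tcp [ 0.5222 -0.0992  0.1747] rest-frame mm [ -6.6  55.3 162.7] toolx yaw in rest -89.31  toolz [ 0.027 -0.012 -1.   ] w 33.9 F [0.8 0.1 0.2]
```

View pics/a7.png

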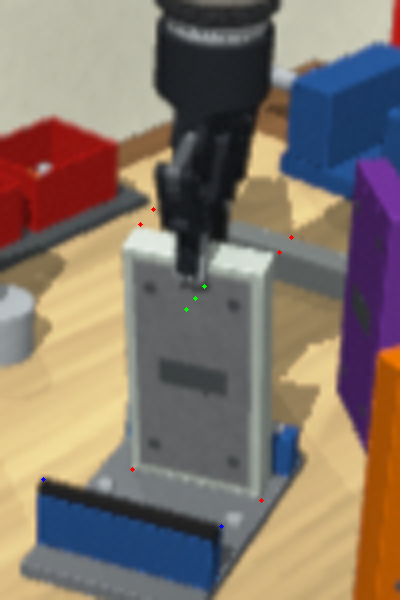

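```bash
cat >> h.py <<'E'
def ov2(r,tag,x0=232,x1=362,y0=125,y1=265,y00=37.0):
    import cv2
    f=r.grab_frame("side"); a=f["color"][y0:y1,x0:x1,::-1].copy(); a=cv2.resize(a,None,fx=4,fy=4,interpolation=2)
    o,M,rc=st(r); w=o["grip_width"]/2
    Ay=rc[1]+w*1000; sn=min(1,(Ay-y00)/200); th=np.arcsin(sn); s,c=np.sin(th),np.cos(th)
    print("th(hand) %.1f A=(%.1f,%.1f)"%(np.degrees(th),Ay,200*c), "gap: l=5 %.1f l=10 %.1f l=20 %.1f"%tuple(25/c+l*s/c for l in (5,10,20)))
    px=-7
    L=[(px+x,y00+y*c+z*s,-y*s+z*c) for x in (50,-50) for y,z in ((0,0),(0,200),(-25,200))]
    for pts,col in ((tw(R_,L),(255,255,0)),(tw(R_,[(65,145,48),(-65,145,48)]),(255,0,0)),(np.array([o["tcp_pos"]+M[:,0]*q for q in (-w,w)]),(0,255,0))):
        for p in proj(f,pts): cv2.circle(a,tuple(int(v) for v in (p-[x0,y0]+.5)*4),2,col,-1)
    cv2.imwrite(f"pics/{tag}.png",a)
E
python3 -m pendant '-0.3 0 0.1 0;-0.3 0 0.1 0;-0.3 0 0.1 0;-0.3 0 0.1 0;-0.3 0 0.1 0;0 0 0 0' 149 20
python3 - <<'E'
from h import *
from bench import r
ov2(r,"a8")
E
```

```text
clock: 7.97
tcp_pos: [0.5165, -0.0838, 0.1687]
orientation: [-2.575, 1.79, -0.045]
contact_force: [0.4, 0.8, 0.4]
grip_width: 0.0352
t 8.02 tcp [ 0.5166 -0.084   0.1688] rest-frame mm [ -6.7  71.5 156.8] toolx yaw in rest -89.33  toolz [ 0.027 -0.012 -1.   ] w 35.5 F [-0.1 -0.8  0.1]
th(hand) 15.1 A=(89.3,193.1) gap: l=5 27.3 l=10 28.6 l=20 31.3
```

View pics/a8.png

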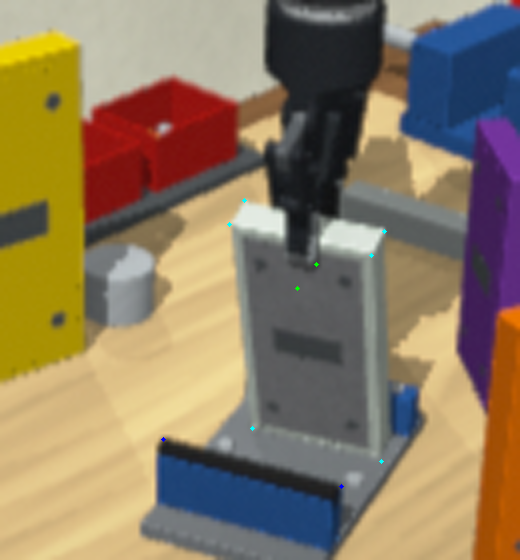

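```bash
python3 -m pendant '-0.3 0 0.1 0;-0.3 0 0.1 0;-0.3 0 0.1 0;-0.3 0 0.1 0;-0.3 0 0.15 0;-0.3 0 0.15 0;0 0 0 0' 143 20
python3 - <<'E'
from h import *
from bench import r
ov2(r,"a9")
E
```

```text
clock: 8.6
tcp_pos: [0.5099, -0.0654, 0.1607]
orientation: [-2.574, 1.79, -0.045]
contact_force: [0.2, 0.2, 0.4]
grip_width: 0.0375
t 8.65 tcp [ 0.5101 -0.0657  0.1609] rest-frame mm [ -6.7  91.  148.9] toolx yaw in rest -89.35  toolz [ 0.027 -0.012 -1.   ] w 37.3 F [-0.1  0.   0.2]
th(hand) 21.3 A=(109.7,186.3) gap: l=5 28.8 l=10 30.7 l=20 34.6
```

View pics/a9.png

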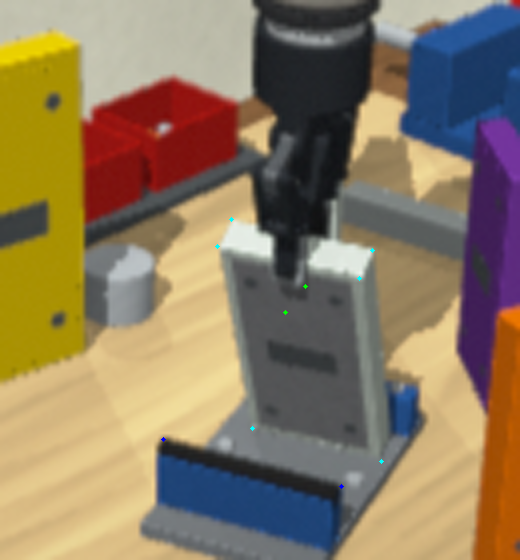

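Run:
```python
from h import *
from bench import r
import cv2
f=r.grab_frame("side"); a=f["color"][205:250,280:350,::-1]; a=cv2.resize(a,None,fx=10,fy=10,interpolation=2)
for y0,c in ((37,(255,255,0)),(30,(0,0,255)),(25,(0,255,0))):
  for p in proj(f,tw(R_,[(43,y0,0),(-57,y0,0)])): cv2.circle(a,tuple(int(v) for v in (p-[280,205]+.5)*10),3,c,-1)
cv2.imwrite("pics/a10.png",a); print(r.get_obs()["contact_force"])
```

```text
[-1.07639771  0.93767649 -0.21923979]
```

View pics/a10.png

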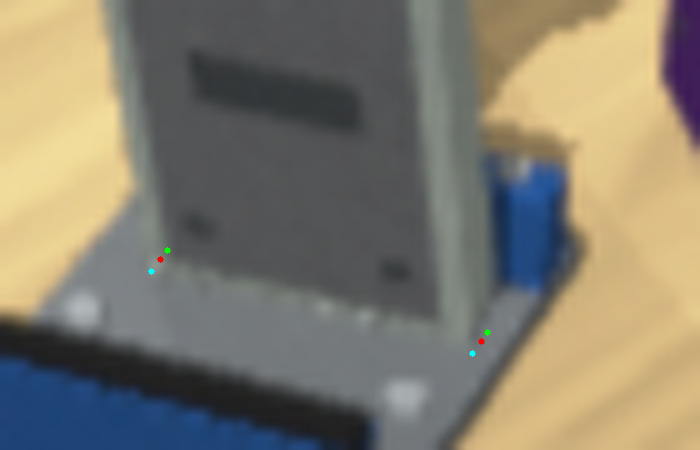

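```bash
python3 -m pendant '-0.3 0 0.15 0;-0.3 0 0.15 0;-0.3 0 0.15 0;-0.3 0 0.15 0;-0.3 0 0.2 0;-0.3 0 0.2 0;-0.3 0 0.2 0;0 0 0 0' 137 20
python3 - <<'E'
from h import *
from bench import r
ov2(r,"a11")
E
```

```text
clock: 9.37
tcp_pos: [0.5026, -0.0443, 0.1474]
orientation: [-2.573, 1.791, -0.046]
contact_force: [-0.2, 1.4, -0.2]
grip_width: 0.0395
t 9.42 tcp [ 0.5028 -0.0446  0.1475] rest-frame mm [ -6.5 113.3 135.5] toolx yaw in rest -89.41  toolz [ 0.028 -0.012 -1.   ] w 39.5 F [-1.2 -0.2  0.4]
th(hand) 28.7 A=(133.0,175.4) gap: l=5 31.2 l=10 34.0 l=20 39.4
```

View pics/a11.png

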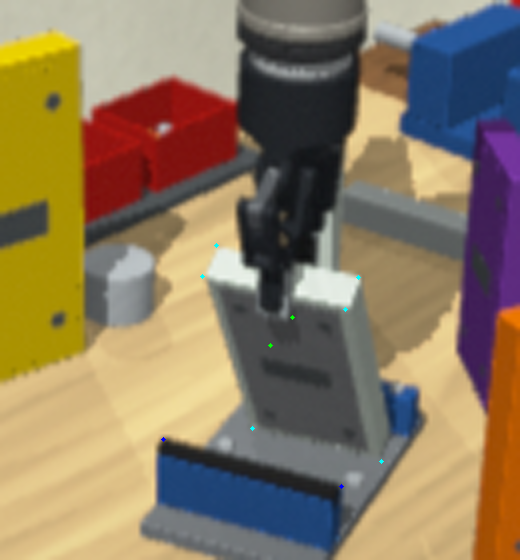

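```bash
python3 -m pendant '-0.3 0 0.15 0;-0.3 0 0.2 0;-0.3 0 0.2 0;-0.3 0 0.2 0;-0.3 0 0.2 0;0 0 0 0' 126 20
python3 - <<'E'
from h import *
from bench import r
ov2(r,"a12")
E
```

```text
clock: 9.92
tcp_pos: [0.4973, -0.0292, 0.1368]
orientation: [-2.573, 1.792, -0.046]
contact_force: [0.2, 1.2, 0.5]
grip_width: 0.0433
t 9.97 tcp [ 0.4975 -0.0295  0.1369] rest-frame mm [ -6.3 129.3 124.9] toolx yaw in rest -89.43  toolz [ 0.028 -0.012 -1.   ] w 43.3 F [-0.8  0.5 -0.4]
th(hand) 34.7 A=(150.9,164.4) gap: l=5 33.9 l=10 37.4 l=20 44.3
```

View pics/a12.png

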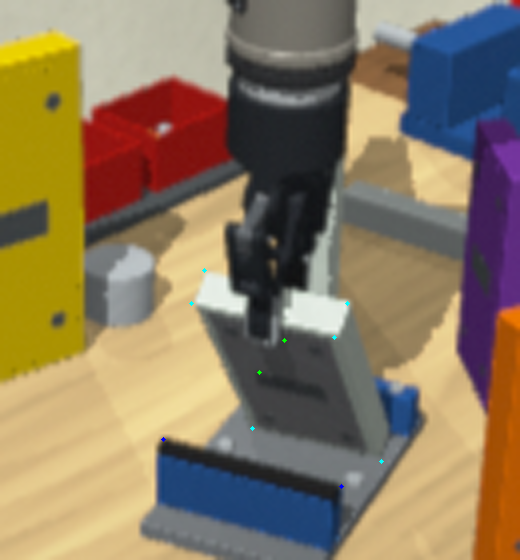

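```bash
python3 -m pendant '-0.25 0 0.2 0;-0.25 0 0.2 0;-0.25 0 0.2 0;-0.25 0 0.25 0;-0.25 0 0.25 0;0 0 0 0' 114 20
python3 - <<'E'
from h import *
from bench import r
ov2(r,"a13")
E
```

```text
clock: 10.47
tcp_pos: [0.4932, -0.0162, 0.1248]
orientation: [-2.572, 1.791, -0.046]
contact_force: [-0.0, 0.6, -0.4]
grip_width: 0.0472
t 10.52 tcp [ 0.4934 -0.0165  0.1249] rest-frame mm [ -5.8 143.  112.9] toolx yaw in rest -89.44  toolz [ 0.028 -0.011 -1.   ] w 47.5 F [-0.4  1.2  0.4]
th(hand) 40.4 A=(166.7,152.2) gap: l=5 37.1 l=10 41.4 l=20 49.9
```

View pics/a13.png

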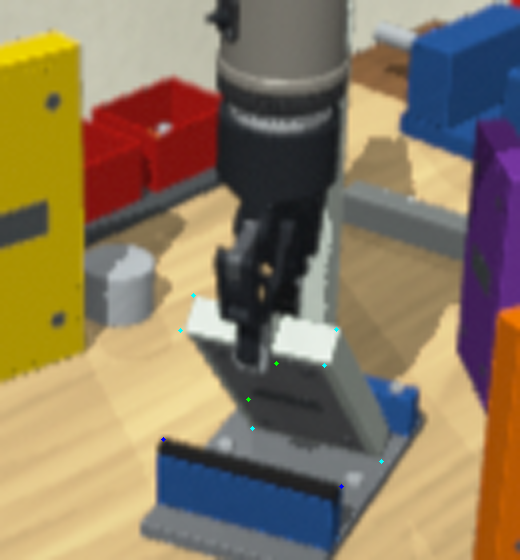

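```bash
python3 -m pendant '-0.2 0 0.2 0;-0.2 0 0.25 0;-0.2 0 0.25 0;-0.2 0 0.25 0;-0.2 0 0.25 0;-0.1 0 0.2 0;0 0 0 0' 98 20
python3 - <<'E'
from h import *
from bench import r
ov2(r,"a14")
E
```

```text
clock: 11.1
tcp_pos: [0.4903, -0.0042, 0.1095]
orientation: [-2.571, 1.79, -0.047]
contact_force: [0.2, 2.9, 0.0]
grip_width: 0.0529
t 11.15 tcp [ 0.4904 -0.0044  0.1097] rest-frame mm [ -4.5 155.4  97.7] toolx yaw in rest -89.42  toolz [ 0.03  -0.01  -0.999] w 52.4 F [-0.9  2.1  1.2]
th(hand) 46.3 A=(181.5,138.2) gap: l=5 41.4 l=10 46.6 l=20 57.1
```

View pics/a14.png

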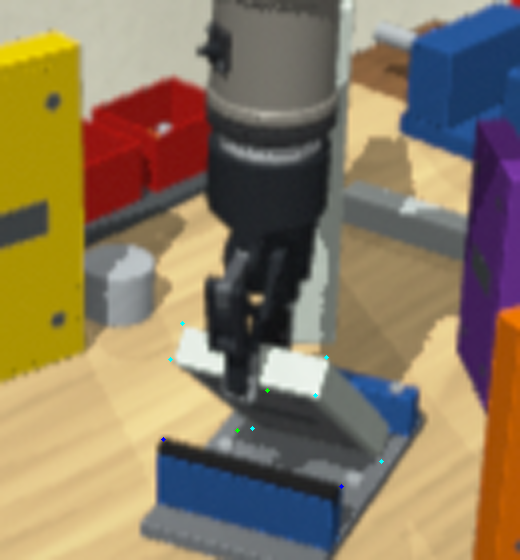

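```bash
python3 -m pendant '-0.15 0.05 0.25 0;-0.2 0.05 0.25 0;-0.2 0 0.25 0;-0.2 0 0.25 0;-0.15 0 0.25 0;-0.15 0 0.25 0;0 0 0 0' 79 20
python3 - <<'E'
from h import *
from bench import r
ov2(r,"a15")
E
```

```text
clock: 11.73
tcp_pos: [0.4858, 0.005, 0.0926]
orientation: [-2.57, 1.792, -0.048]
contact_force: [-0.7, 2.1, -0.0]
grip_width: 0.0588
t 11.78 tcp [0.4859 0.0049 0.0928] rest-frame mm [ -5.6 165.6  80.8] toolx yaw in rest -89.49  toolz [ 0.03  -0.011 -0.999] w 59.0 F [ 0.3  2.7 -0.3]
th(hand) 52.2 A=(195.1,122.5) gap: l=5 47.3 l=10 53.7 l=20 66.7
```

View pics/a15.png

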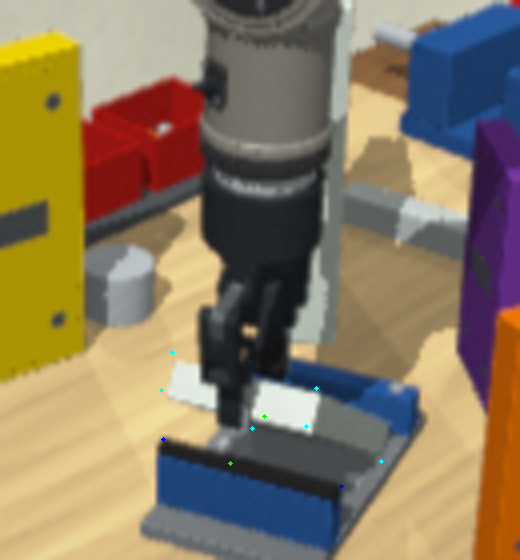

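```bash
python3 -m pendant '-0.05 0.05 0.2 0;-0.1 0 0.25 0;-0.1 0 0.25 0;-0.1 0 0.25 0;-0.1 0 0.25 0;-0.1 0 0.2 0;0 0 0 0' 52 20
python3 - <<'E'
from h import *
from bench import r
ov2(r,"a16")
E
```

```text
clock: 12.37
tcp_pos: [0.4838, 0.0096, 0.0771]
orientation: [-2.57, 1.793, -0.048]
contact_force: [0.5, 2.1, -0.7]
grip_width: 0.0681
t 12.42 tcp [0.4839 0.0095 0.0772] rest-frame mm [ -6.  170.6  65.2] toolx yaw in rest -89.53  toolz [ 0.03  -0.011 -0.999] w 68.2 F [-0.   1.2 -0.9]
th(hand) 57.0 A=(204.7,109.0) gap: l=5 53.6 l=10 61.2 l=20 76.6
```

View pics/a16.png

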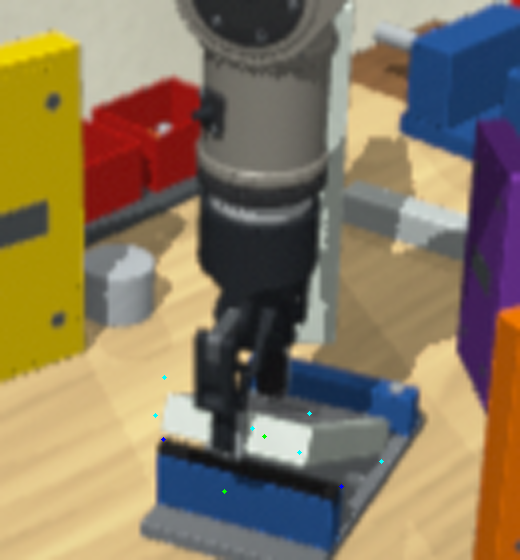

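```bash
python3 -m pendant '0 0.05 0.25 0;0 0 0.25 0' 43; python3 -m pendant '0 0 0.25 0;0 0 0.25 0' 34;  python3 - <<'E'
from h import *
from bench import r
ov2(r,"a17",y00=30)
E
```

```text
clock: 12.58
tcp_pos: [0.4842, 0.009, 0.0725]
orientation: [-2.569, 1.793, -0.051]
contact_force: [-0.2, 0.9, 0.8]
grip_width: 0.0708
clock: 12.75
tcp_pos: [0.485, 0.0083, 0.0673]
orientation: [-2.568, 1.794, -0.053]
contact_force: [0.0, 0.5, 1.5]
grip_width: 0.0742
t 12.80 tcp [0.4848 0.0083 0.0669] rest-frame mm [ -5.5 169.2  54.9] toolx yaw in rest -89.60  toolz [ 0.032 -0.012 -0.999] w 73.9 F [0.1 1.1 1. ]
th(hand) 61.7 A=(206.2,94.7) gap: l=5 62.1 l=10 71.4 l=20 90.0
```

View pics/a17.png

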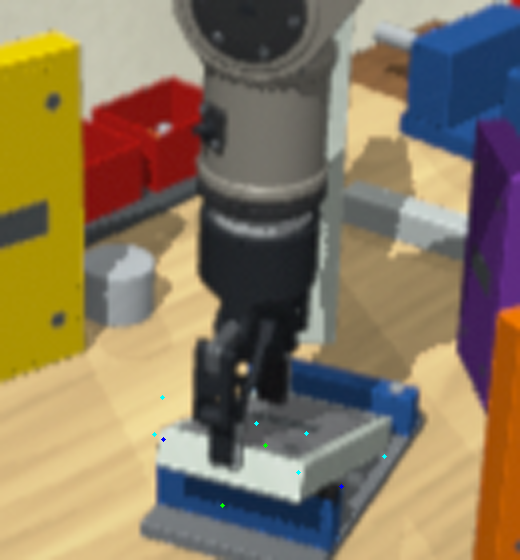

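```bash
cat >> h.py <<'E'
def fitp(r,obs,x0=232,y0=125,k=4.,cam="side"):
    """obs: dict corner->(u,v) zoom px; corners (sx, 'A'|'C'|'F'|'H')"""
    f=r.grab_frame(cam)
    O={'A':(0,200),'C':(-25,200),'F':(0,0),'H':(-25,0)}
    def pts(p):
        px,y,th,yaw=p; c,s=np.cos(th),np.sin(th); out=[]
        for (sx,n) in obs:
            a,b=O[n]; Y=a*c+b*s; Z=-a*s+b*c; X=50*sx
            out.append((px+np.cos(yaw)*X-np.sin(yaw)*Y, y+np.sin(yaw)*X+np.cos(yaw)*Y, Z))
        return proj(f,tw(R_,out))
    q=np.array(list(obs.values()),float)/k+[x0,y0]-0.5*(0)
    s=least_squares(lambda p:(pts(p)-q).ravel(),[-7,25,1.15,0],x_scale=[10,10,.1,.1])
    print("px %.1f foot y %.1f slope %.1f yaw %.2f"%(s.x[0],s.x[1],90-np.degrees(s.x[2]),np.degrees(s.x[3])),"res",np.round(pts(s.x)-q,1).tolist())
E
python3 - <<'E'
from h import *
from bench import r
fitp(r,{(1,'A'):(158,465),(-1,'A'):(300,500),(-1,'C'):(305,462),(-1,'H'):(390,417),(-1,'F'):(388,447)})
import cv2
f=r.grab_frame("side"); a=f["color"][210:260,265:340,::-1]; cv2.imwrite("pics/a18.png",cv2.resize(a,None,fx=10,fy=10,interpolation=2))
E
```

```text
px -6.7 foot y 22.7 slope 21.6 yaw 1.37 res [[-0.6, -0.2], [0.1, 0.1], [0.4, 0.1], [0.5, -0.5], [-0.5, 0.4]]
```

View pics/a18.png

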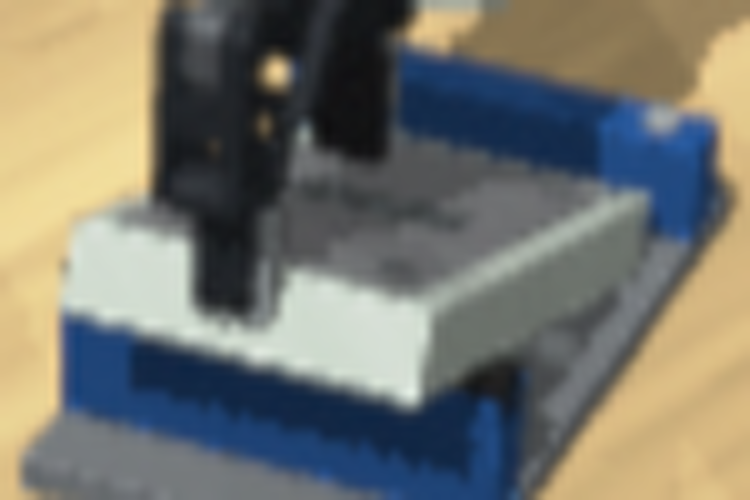

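```bash
python3 -m pendant '-0.3 0.05 0 0;-0.3 0.05 0 0;0 0 0.3 0;0 0 0.3 0;0 0 0.3 0;0 0 0.2 0;0 0 0 0' 30
python3 - <<'E'
from h import *
from bench import r
ov2(r,"a19",y00=22)
E
```

```text
clock: 13.48
tcp_pos: [0.4817, 0.0136, 0.055]
orientation: [-2.569, 1.794, -0.052]
contact_force: [0.1, -0.9, 0.4]
grip_width: 0.0753
t 13.53 tcp [0.4818 0.0136 0.0552] rest-frame mm [ -6.6 175.2  43.2] toolx yaw in rest -89.59  toolz [ 0.032 -0.013 -0.999] w 75.3 F [ 0.6 -0.3  0.1]
th(hand) 72.6 A=(212.8,59.8) gap: l=5 99.6 l=10 115.5 l=20 147.4
```

View pics/a19.png

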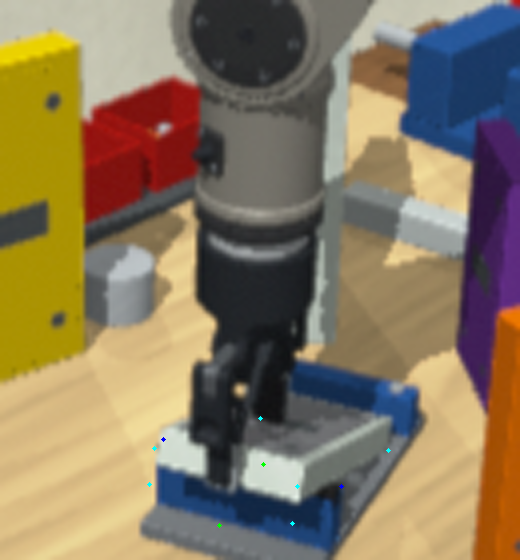

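```bash
python3 -m pendant '0.2 0 0 0;0.2 0 0 0;0.2 0 0 0;0.2 0 0 0;0.2 0 0 0;0.2 0 0 0;0 0 0 0'
python3 - <<'E'
from h import *
from bench import r
ov2(r,"a20",y00=15)
E
```

```text
clock: 14.12
tcp_pos: [0.4865, 0.0018, 0.0556]
orientation: [-2.568, 1.793, -0.052]
contact_force: [-0.8, 0.7, -0.5]
grip_width: 0.0752
t 14.17 tcp [0.4864 0.0018 0.0556] rest-frame mm [ -6.2 162.5  43.6] toolx yaw in rest -89.57  toolz [ 0.032 -0.012 -0.999] w 75.7 F [-0.  -1.  -0.1]
th(hand) 68.0 A=(200.4,75.0) gap: l=5 79.0 l=10 91.4 l=20 116.1
```

View pics/a20.png

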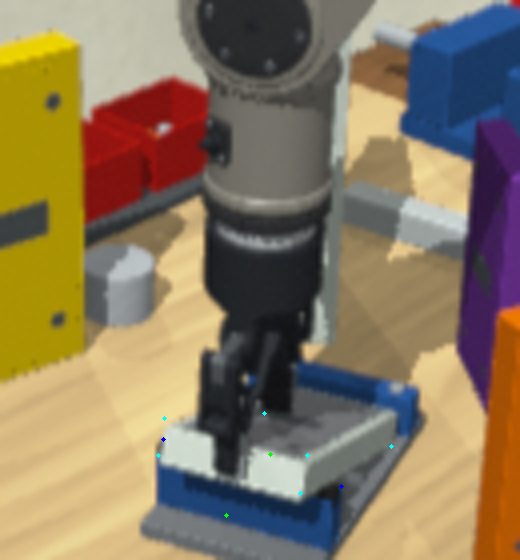

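```bash
python3 -m pendant '0.2 0 0 0;0.2 0 0 0;0.2 0 0 0;0 0 0 0' ; python3 -m pendant '0.15 0 0 0;0.15 0 0 0;0 0 0 0'
python3 - <<'E'
from h import *
from bench import r
ov2(r,"a21",y00=10)
E
```

```text
clock: 14.5
tcp_pos: [0.4886, -0.0034, 0.0558]
orientation: [-2.568, 1.792, -0.051]
contact_force: [0.5, 1.8, -0.1]
grip_width: 0.0753
clock: 14.75
tcp_pos: [0.4894, -0.003, 0.0559]
orientation: [-2.568, 1.787, -0.048]
contact_force: [0.2, 0.1, 0.4]
grip_width: 0.0753
t 14.80 tcp [ 0.4895 -0.0033  0.0559] rest-frame mm [ -5.1 156.7  43.9] toolx yaw in rest -89.40  toolz [ 0.032 -0.008 -0.999] w 75.6 F [ 0.   2.2 -0.5]
th(hand) 67.2 A=(194.4,77.4) gap: l=5 76.5 l=10 88.5 l=20 112.3
```

View pics/a21.png

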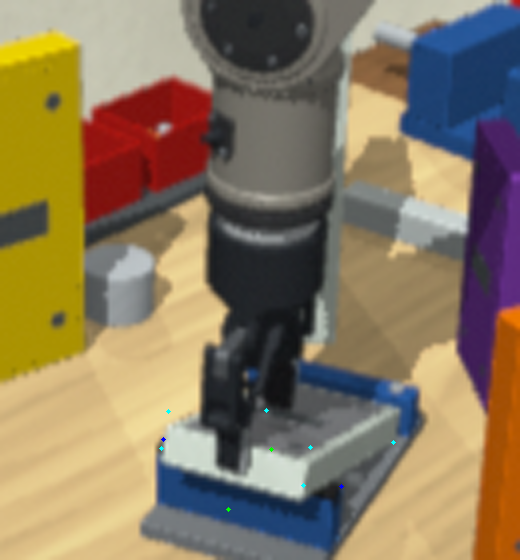

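Run:
```python
from h import *
from bench import r
import cv2
f=r.grab_frame("side"); a=f["color"][210:260,265:340,::-1]; a=cv2.resize(a,None,fx=10,fy=10,interpolation=2)
for p in proj(f,tw(R_,[(65,0,32),(-65,0,32),(-65,0,0),(-65,-20,32)])): cv2.circle(a,tuple(int(v) for v in (p-[265,210]+.5)*10),3,(0,0,255),-1)
cv2.imwrite("pics/a22.png",a)
```

```text
(no output)
```

View pics/a22.png

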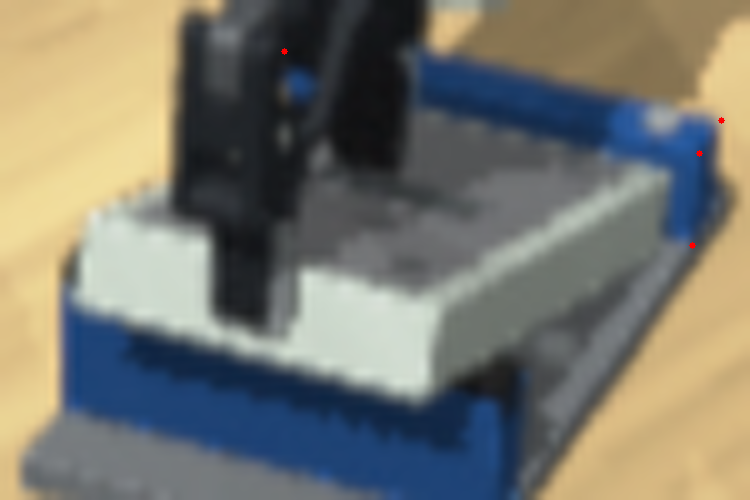

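```bash
python3 - <<'E'
from h import *
from bench import r
fitp(r,{(1,'A'):(76,303),(-1,'A'):(425,400),(-1,'C'):(438,293),(-1,'H'):(668,168),(1,'C'):(93,205)},x0=265,y0=210,k=10.)
f=r.grab_frame("side")
for Y in (0,3,6,9): print(Y,(proj(f,tw(R_,[(-57,Y,23.6)]))-[265,210]).round(2)*10)
E
python3 -m pendant '0.4 0 0 0;0.4 0 0 0;0 0 0 0'
python3 - <<'E'
from h import *
from bench import r
st(r)
E
```

```text
px -8.2 foot y 8.7 slope 20.1 yaw 0.19 res [[-0.4, -0.4], [0.2, -0.7], [0.5, 0.7], [0.2, -0.0], [-0.6, 0.3]]
0 [[666.2 166.3]]
3 [[662.8 171.4]]
6 [[659.3 176.4]]
9 [[655.8 181.5]]
clock: 15.2
tcp_pos: [0.4905, -0.0022, 0.056]
orientation: [-2.568, 1.777, -0.037]
contact_force: [0.0, 0.0, -0.5]
grip_width: 0.0752
t 15.20 tcp [ 0.4905 -0.0022  0.056 ] rest-frame mm [ -3.7 157.4  44. ] toolx yaw in rest -89.06  toolz [ 0.03   0.002 -1.   ] w 75.2 F [ 0.   0.  -0.5]
```

```bash
python3 -m pendant '0.4 0 0 0;0.5 0 0 0'
python3 - <<'E'
from h import *
from bench import r
st(r)
import cv2
f=r.grab_frame("side"); a=f["color"][210:260,265:340,::-1]; a=cv2.resize(a,None,fx=10,fy=10,interpolation=2)
cv2.imwrite("pics/a23.png",a)
E
```

```text
clock: 15.37
tcp_pos: [0.4915, -0.0035, 0.056]
orientation: [-2.569, 1.767, -0.027]
contact_force: [-9.0, 22.5, 6.0]
grip_width: 0.0754
t 15.37 tcp [ 0.4915 -0.0035  0.056 ] rest-frame mm [ -3.3 155.8  44. ] toolx yaw in rest -88.76  toolz [ 0.027  0.009 -1.   ] w 75.4 F [-9.  22.5  6. ]
```

View pics/a23.png

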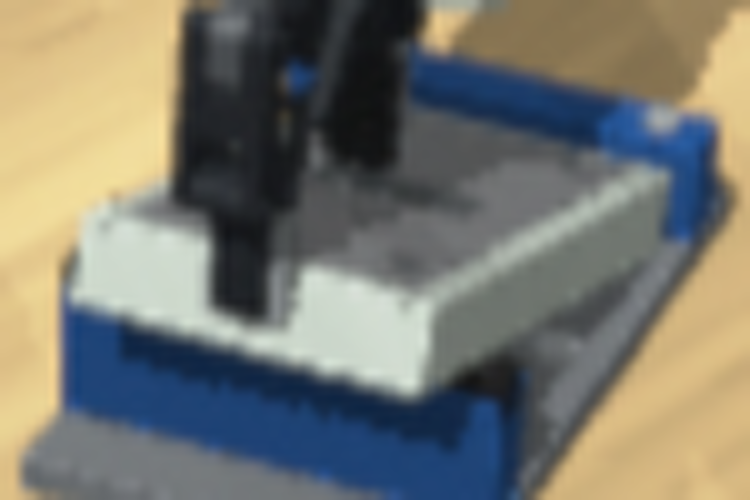

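```bash
python3 -m pendant '-0.2 0 0 0;-0.3 0 0 0;0 0 0 0;0 0 -0.3 0;0 0 -0.5 0;0 0 -1 0'; python3 -m pendant '0 0 -2 0;0 0 -3 0;0 0 -3 0;0 0 -3 0;0 0 -3 0;0 0 -2 0;0 0 0 0;0 0 0 0' 0; python3 -m pendant '0 3 0 0;0 3 0 0;0 3 0 0;0 2 0 0;0 0 0 0;0 0 0 0'
python3 - <<'E'
from h import *
from bench import r
import cv2
st(r)
S=r.grab_frame("side");T=r.grab_frame("top")
def Ls(y00,s):
    th=np.radians(90-s);c,sn=np.cos(th),np.sin(th)
    return [(-7+x,y00+y*c+z*sn,-y*sn+z*c) for x in (50,-50) for y,z in ((0,0),(0,200),(-25,200),(-25,0))]
a=cv2.resize(S["color"][190:260,260:350,::-1],None,fx=8,fy=8,interpolation=2)
for p in proj(S,tw(R_,Ls(8.1,19.3))): cv2.circle(a,tuple(int(v) for v in (p-[260,190]+.5)*8),3,(0,0,255),-1)
cv2.imwrite("pics/b1.png",a)
a=cv2.resize(T["color"][180:255,250:350,::-1],None,fx=8,fy=8,interpolation=2)
for p in proj(T,tw(R_,Ls(8.1,19.3))): cv2.circle(a,tuple(int(v) for v in (p-[250,180]+.5)*8),3,(0,0,255),-1)
cv2.imwrite("pics/b2.png",a)
cv2.imwrite("pics/b3.png",T["color"][:,:,::-1])
E
```

```text
clock: 15.92
tcp_pos: [0.488, -0.0021, 0.0734]
orientation: [-2.572, 1.772, -0.024]
contact_force: [-0.1, -0.6, -0.3]
grip_width: 0.0752
clock: 16.58
tcp_pos: [0.4848, -0.0072, 0.2499]
orientation: [-2.565, 1.777, -0.035]
contact_force: [0.8, -0.9, -0.5]
grip_width: 0.0856
clock: 17.08
tcp_pos: [0.3753, -0.0479, 0.2431]
orientation: [-2.564, 1.78, -0.028]
contact_force: [1.2, 1.0, 0.6]
grip_width: 0.0853
t 17.08 tcp [ 0.3753 -0.0479  0.2431] rest-frame mm [-127.5  153.2  231.1] toolx yaw in rest -89.25  toolz [ 0.026  0.006 -1.   ] w 85.3 F [1.2 1.  0.6]
```

View pics/b1.png

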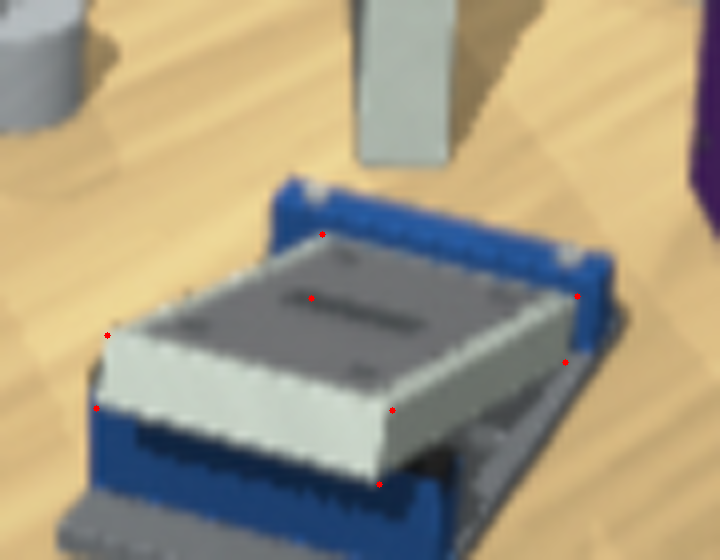

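View pics/b2.png

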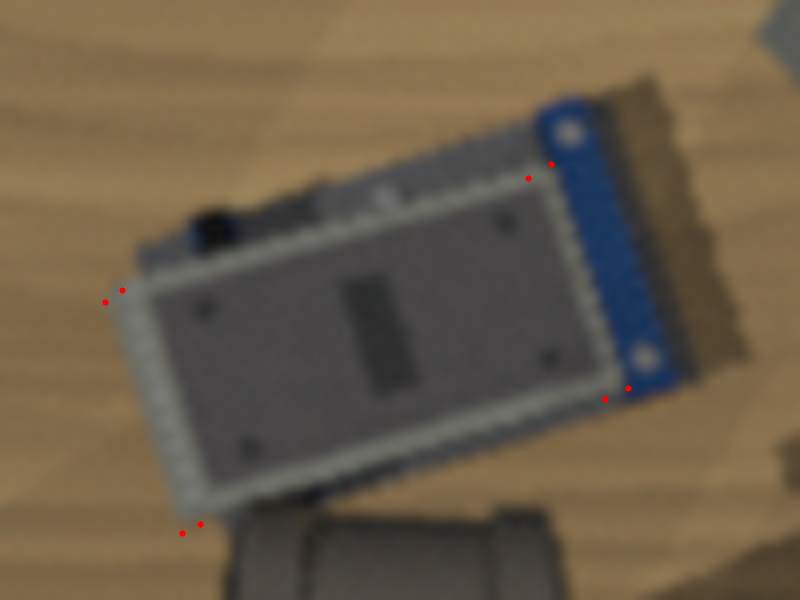

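View pics/b3.png

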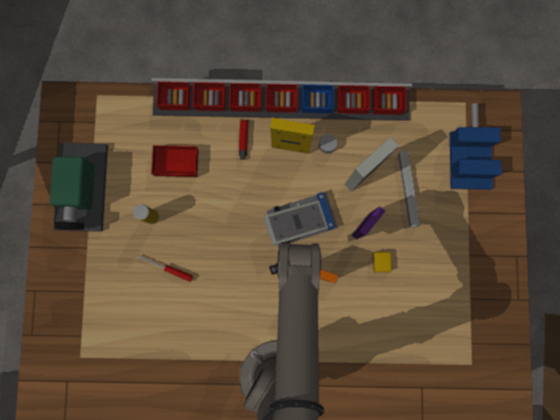

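```bash
python3 -m pendant '0 0 -2 0;0 0 -3 0;0 0 -3 0;0 0 -1 0;0 0 0 0;0 0 0 0;0 0 0 0'
python3 - <<'E'
from h import *
from bench import r
import cv2
S=r.grab_frame("side"); st(r)
cv2.imwrite("pics/b4.png",S["color"][:,:,::-1])
a=cv2.imread("pics/side0.png").astype(int); d=np.abs(a-S["color"][:,:,::-1].astype(int)).max(2)
cv2.imwrite("pics/b5.png",(np.clip(d*3,0,255)).astype(np.uint8))
E
```

```text
clock: 17.77
tcp_pos: [0.3782, -0.045, 0.3347]
orientation: [-2.571, 1.768, -0.018]
contact_force: [-0.2, 0.9, -0.0]
grip_width: 0.0854
t 17.82 tcp [ 0.3779 -0.045   0.3343] rest-frame mm [-124.1  155.   322.3] toolx yaw in rest -88.74  toolz [ 0.021  0.011 -1.   ] w 85.5 F [ 0.6 -0.2 -0.7]
```

View pics/b4.png

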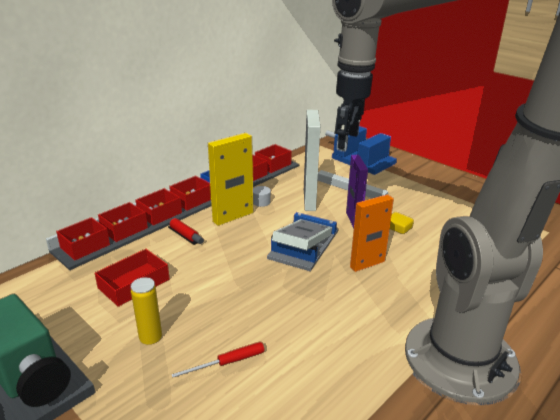

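View pics/b5.png

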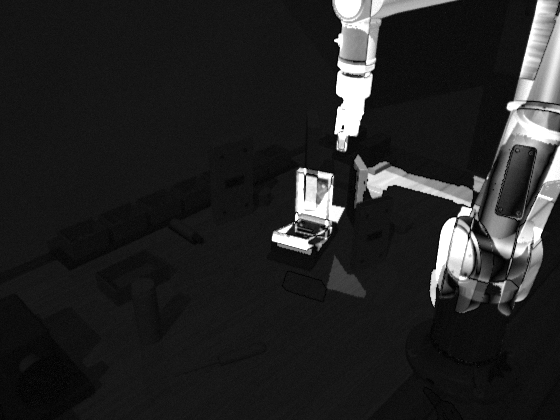

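Only the panel, the arm and shadows differ from the first picture. The panel lies straight on the rest against the heel stop, and the hand is clear.

```bash
python3 -c "
from bench import r
print(r.hand_in())"
```

```text
the job is handed in; nothing more can be done
None
```

The panel is down on the rubber-topped bar, slid back against the heel stop and lying straight. I handed the job in at about 18 s, with the hand about 0.3 m up and touching nothing.

- **Tipping:** I straddled the top of the panel with the fingers. The rear finger pushed it past its balance point, and the front finger lowered it in small steps while the jaws opened to follow the tilt.
- **Sliding back:** I pushed on the top end with the front finger until the panel stopped hard. A last push met about 24 N with almost no further movement.
- **Last checks:**
  - Before the hand came off, the side picture put the foot at 8.7 mm (about 8.1 mm when home), with a slope of 20.1° and a yaw of 0.2°. The final slope should be about 19°.
  - After the hand came off, the top view showed the panel's rear edge parallel to the heel stop within about 1°. The model points there sat a few millimetres off the picture.
  - The side picture, compared with the first one, shows that nothing else moved.

Two things did not go quite as planned:
- **Foot slipped back:** it moved back roughly 15 mm during the tipping, before the deliberate slide, so only about 14 mm was left to push.
- **Last part of the lowering:** the top edge slid past the front fingertip and came down onto the bar about 10 mm faster than the hand. I saw no force spike at the readings I took (1.5 N or less), but I took none at the moment it landed.

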